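Wedge a rocking power supply steady

ROBOT

A 6-joint arm with a two-finger parallel gripper is mounted at the origin on the work surface. World frame = base frame: x ahead of the robot, y to its left, z up, the work surface at z = 0. Lengths are in m, angles in rad, forces in N, time in s.
With the tool pointing down it reaches from about 0.375 to 0.9 m from the base axis. Payload 3.1 kg.
Tool frame: the origin (TCP) lies at the very end of the fingers, on their centre line; the grasp point (between the pads) lies 19 mm behind it; z points along the fingers, y is the line along which they close (so a half turn about z gives the same grasp; the last joint's range is limited). The gripper opens to 87 mm and grips with 3 to 60 N. Pads are 19 mm wide; open, the fingers measure 117 mm over their backs; the gripper's body (75 mm by 190 mm) begins 51 mm behind the grasp point.
Start: joints at [0.952, 0.527, 1.433, -0, 1.181, -0.178], TCP at [0.267, 0.565, 0.223] pointing down, gripper open.
Joint ranges: [-3.08, 3.08], [-0.75, 2.2], [0.22, 2.44], [-1.43, 4.57], [0, 2.65], [-2.85, 2.85]. Speed limits (rad/s): [2.79, 2.79, 3.14, 3.14, 3.14, 3.14].

INTERFACE

Orientations are given as a 3x3 rotation matrix whose columns are the frame's x, y, z axes.
In Python, from station import state, vision, job gives the robot as it stands. The module is installed in compiled form; this text tells all that it offers.
- The arm moves only by the tool drive_tool, never from a script. Its arguments are lists of equal length, an entry for each row: "translation": the shift along the tool's x, y, z in mm, a list of three; "turn": the turn, a rotation vector about the tool's x, y, z in degrees, a list of three; "hand": the closure, from -1 (fully open) to 1 (shut). A call has 1 to 20 rows; each row shifts and turns the commanded pose from where the row before left it, along the tool's axes as they then stand; what a row does not reach is not made up. A row lasts 1/12 s, in which the tool goes at most 41.7 mm and 7.16 degrees, less where a joint would pass 70% of its speed; a pose out of reach is approached as far as the arm can. A call is refused whole if a number of a shift passes 41.7 or a number of a turn 7.16, either way. A call with a gripper value outside its range is refused whole. The fingers move at their own pace and stop on an object; the grip force is fixed at half the most. Time passes only in rows, so rows that do not move let the fingers close. It gives the time, the measured TCP pose, the force, the opening and the grip force at its end, in the units of the state.
- state(): the state, without advancing time (a new reading comes with each control period).
- vision.read_camera(name): name is "scene" or "top" or "wrist"; returns a dict with "frame" (420x560x3 uint8, red, green, blue), "fx", "fy", "cx", "cy" (pixels), "dist" ([k1, k2, p1, p2, k3] as OpenCV has them; the pictures are not rectified), "cam_to_world" (4x4, takes a point from camera to world coordinates); the wrist camera has in their place "tool_from_camera" (4x4, takes a point from camera to tool coordinates, whose origin is the TCP and whose axes are the flange's). Camera axes: x right, y up, looking along -z (the intrinsics and any distortion apply to the point x, -y, -z); pixel columns grow to the right and rows downward; lengths in m; the calibration is good to about 2 mm. A picture is of the moment at which its call begins: read the wrist's pose just before it. There is no depth.
- job.close_job(): hands the job in; it is judged then, once.
The state is a dict: "t": time; "qpos": joint angles; "qvel": joint speeds; "tau": joint torques, N m; "position": TCP position; "ee_rot": TCP orientation; "force": force on the tool from outside, world axes, zero at the start; "moment": the same for the moment, N m; "finger_gap": finger opening in m; "finger_force": force on a finger pad.
Only numpy, scipy, OpenCV 4.12 (cv2) and the standard library are available. Lean on these libraries where they do the work, as an engineer would, in place of code of your own. Each camera call takes 0.05 s, during which the arm holds its last target. There are 200 camera calls.

TASK

The power supply rocks because its far left foot is screwed in too short. Using only the fingertips, slide the wooden wedge along the bench, thin end first, under that foot until it is snug and the power supply stands level and no longer rocks; do not lift anything, shove the power supply out of its place or disturb the other things. Then press down with the fingertips on top of the case over that foot to prove that it stays put, and finish while still pressing firmly.

Things in the scene. Friction and masses are not known exactly. Their poses are not given: they have to be found in the camera images.
- psu: grey bench power supply, 2.2 kg; case 150 (own x) x 200 (own y) x 65 mm, underside 22 mm and flat top 87 mm above the bench. Origin on the bench under its centre, z up, knobs and display on the -x face towards the robot, +y to the robot's left (yaw within 0.25 rad). Four round-ended feet, 20 mm wide, at x +-55, y +-80 mm; it rests level on three and rocks onto the short one.
- short_foot (a point): point on the bench right below the short foot, the far left one (power supply's own +55, +80, 0 mm), 20 mm inside the left and far faces. That foot is screwed in and hangs 5 to 10 mm above the bench, by an unknown amount that differs each time. Axes as psu.
- corner_top (a point): point on the flat top of the case right above the short foot (own +55, +80, 87 mm). Pressed here with about 3 N or more, the unwedged power supply rocks down onto the short foot.
- wedge: smooth wooden wedge, 70 g, 160 x 50 mm, flat on the bench at the power supply's left (+y), thin end 30 to 70 mm short of the short foot, pointing roughly at it. Origin: centre of underside; +x to the thin end. 3 mm thick at x = +80 mm, rising 1 in 10 to 19 mm at the upright butt face (x = -80 mm). Slides at under 1 N; when snug on the foot the push jumps to 4 N or more. Stays where left; pushed on it lifts or shoves the case.
- flat_block: untapered flat wooden block 110 x 50 x 12 mm, not the wedge; bystander, to be left alone; origin at the middle of its underside
- spool: metal solder spool 56 mm across, 40 mm high, standing near the wedge; bystander, to be left alone; origin at the middle of its underside
- screwdriver: screwdriver lying on the bench; bystander, to be left alone; origin under it, on the bench
- mug: white mug 80 mm across, 90 mm high; bystander, to be left alone; origin at the middle of its underside
- multimeter: black multimeter 150 x 80 x 35 mm lying flat; bystander, to be left alone; origin at the middle of its underside
- jar: glass jar 60 mm across, 75 mm high; bystander, to be left alone; origin at the middle of its underside
- wrench: steel wrench lying on the bench; bystander, to be left alone; origin under it, on the bench
There are look-alikes about, which are no part of the job. Leave any purple look-alike of the wedge alone.

How it is judged:
By the outcome, as a careful person would: the job done as asked, in the order asked, and still so for the second after the job is handed in, while the arm keeps its last pose, push and grip.
It also fails if it takes over 64 s, if anything falls off the work surface, if the arm or the gripper's body presses on something with over 40 N, if the wrist force passes 120 N, or if a joint passes its speed limit or range.

## Working session

There is one attempt and no reset: what is moved stays moved. The work goes in short steps, Python scripts to look and compute and a tool call to move; the robot and the scene stay as the last step left them, time stands still between calls to the robot, and variables do not carry over. Pictures are saved under pics/ and viewed, at most 10 in all, crops included, and the job is handed in when it is done.

Besides the shell and the picture viewer there is one more tool, called after "Emit:" as name(argument=value, ...), one argument or row to a line, values as JSON. drive_tool: Moves the arm, as the interface text tells. Its arguments: {"type":"object","properties":{"translation":{"type":"array"},"turn":{"type":"array"},"hand":{"type":"array"}},"required":["translation","turn","hand"]}

```bash
mkdir -p pics; cat > h.py <<'E'
import numpy as np, cv2
from station import state, vision, job
def cam(n):
    s=state(); c=vision.read_camera(n); c['img']=cv2.cvtColor(c['frame'],cv2.COLOR_RGB2BGR)
    if n=='wrist':
        T=np.eye(4);T[:3,:3]=np.array(s['ee_rot']);T[:3,3]=s['position'];c['T']=T@np.array(c['tool_from_camera'])
    else: c['T']=np.array(c['cam_to_world'])
    c['K']=np.array([[c['fx'],0,c['cx']],[0,c['fy'],c['cy']],[0,0,1.]]);return c
def ray(c,px,z):
    u=cv2.undistortPoints(np.array(px,float).reshape(-1,1,2),c['K'],np.array(c['dist'],float)).reshape(-1,2)
    d=np.c_[u[:,0],-u[:,1],-np.ones(len(u))]@c['T'][:3,:3].T;o=c['T'][:3,3]
    return o+d*((z-o[2])/d[:,2])[:,None]
def proj(c,P):
    p=(np.array(P,float).reshape(-1,3)-c['T'][:3,3])@c['T'][:3,:3]
    p=p*[1,-1,-1]
    return cv2.projectPoints(p.reshape(-1,1,3),np.zeros(3),np.zeros(3),c['K'],np.array(c['dist'],float))[0].reshape(-1,2)
E
python3 - <<'E'
from h import *
for n in ['scene','top','wrist']:
    c=cam(n);cv2.imwrite(f'pics/{n}0.png',cv2.resize(c['img'],(784,588)) if n!='wrist' else c['img']);print(n,c['T'].round(3).tolist(),c['fx'],c['dist'])
s=state();print(s['position'],np.array(s['ee_rot']).round(3).tolist(),s['t'])
E
```

```text
scene [[-0.827, -0.298, 0.478, 0.986], [0.563, -0.46, 0.687, 0.632], [0.016, 0.836, 0.548, 0.584], [0.0, 0.0, 0.0, 1.0]] 401.4512454520095 [0.00214141 0.         0.         0.         0.        ]
top [[-0.001, 0.993, -0.122, 0.352], [-1.0, 0.002, 0.02, -0.012], [0.02, 0.122, 0.992, 1.454], [0.0, 0.0, 0.0, 1.0]] 531.7423615658989 [-0.0847772  0.         0.         0.         0.       ]
wrist [[0.427, -0.878, -0.217, 0.207], [0.904, 0.414, 0.104, 0.593], [-0.002, -0.241, 0.971, 0.383], [0.0, 0.0, 0.0, 1.0]] 363.2755699578971 [-0.08208408  0.          0.          0.          0.        ]
[0.26631092 0.5648192  0.2218092 ] [[-0.904, 0.427, -0.001], [0.427, 0.904, -0.001], [0.0, -0.002, -1.0]] 0.15
```

View pics/top0.png

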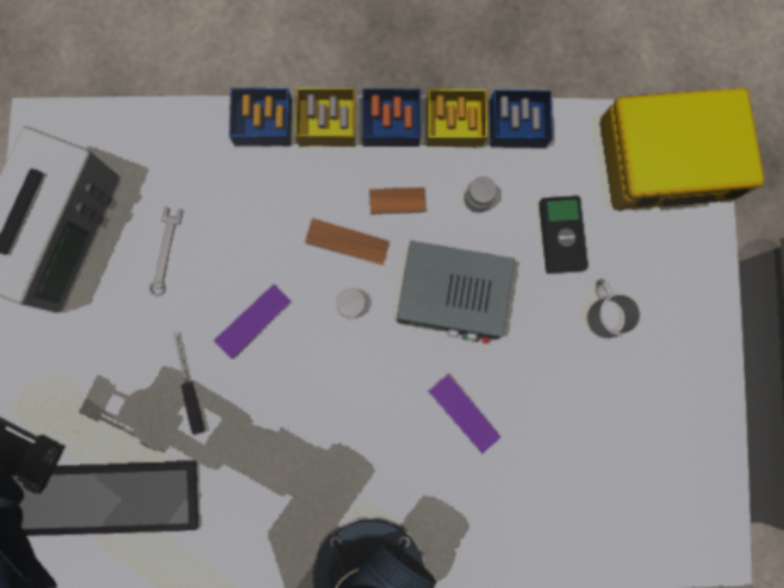

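View pics/scene0.png

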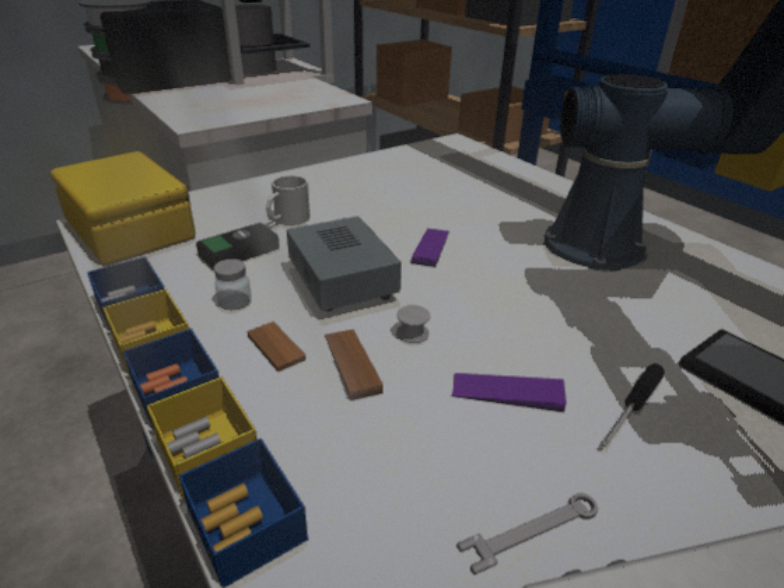

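Top view: there are two brown pieces, one 160 mm long at (347,241) and one shorter at (397,200). The two purple ones, at (252,321) and (464,413), are look-alikes. The long brown one at the PSU's left, pointing at the far-left corner (410,245), fits the wedge. The shorter one is the flat block.

```bash
python3 - <<'E'
from h import *
c=cam('top');im=c['img'];hsv=cv2.cvtColor(im,cv2.COLOR_BGR2HSV)
m=cv2.inRange(hsv,(3,90,50),(18,255,220)); m[:int(180/1.4)]=0;m[int(300/1.4):]=0
for k in cv2.findContours(m,0,2)[0]:
    if cv2.contourArea(k)<150: continue
    r=cv2.minAreaRect(k);b=cv2.boxPoints(r);P=ray(c,b,0.01)
    print('brown',(b*1.4).round().tolist(),P.round(4).tolist(),'len',np.linalg.norm(P-np.roll(P,-1,0),axis=1).round(4))
# psu top face
m=cv2.inRange(hsv,(60,15,40),(110,110,160)); m[:, :int(385/1.4)]=0;m[:,int(525/1.4):]=0;m[:int(230/1.4)]=0;m[int(345/1.4):]=0
m=cv2.morphologyEx(m,cv2.MORPH_CLOSE,np.ones((7,7)))
k=max(cv2.findContours(m,0,2)[0],key=cv2.contourArea);b=cv2.approxPolyDP(k,5,True).reshape(-1,2)
print('psu',(b*1.4).round().tolist(),ray(c,b,0.087).round(4).tolist())
b=cv2.boxPoints(cv2.minAreaRect(k));P=ray(c,b,.087);print(P.round(4).tolist(),np.linalg.norm(P-np.roll(P,-1,0),axis=1))
x0,x1,y0,y1=205,375,125,250
cv2.imwrite('pics/crop1.png',cv2.resize(im[y0:y1,x0:x1],None,fx=4.7,fy=4.7,interpolation=cv2.INTER_CUBIC))
c=cam('scene');cv2.imwrite('pics/crop2.png',cv2.resize(c['img'][140:300,160:320],None,fx=3.7,fy=3.7,interpolation=cv2.INTER_CUBIC))
E
```

```text
brown [[305.0, 241.0], [312.0, 218.0], [389.0, 241.0], [382.0, 264.0]] [[0.6399, 0.128, 0.01], [0.6868, 0.1149, 0.01], [0.6407, -0.0372, 0.01], [0.5942, -0.0234, 0.01]] len [0.0487 0.1589 0.0485 0.1582]
brown [[370.0, 189.0], [423.0, 187.0], [424.0, 211.0], [371.0, 212.0]] [[0.7459, -0.0003, 0.01], [0.7503, -0.1066, 0.01], [0.7027, -0.1079, 0.01], [0.6984, -0.0021, 0.01]] len [0.1063 0.0476 0.1058 0.0475]
psu [[416.0, 244.0], [399.0, 318.0], [459.0, 328.0], [462.0, 339.0], [468.0, 330.0], [497.0, 336.0], [512.0, 260.0]] [[0.6207, -0.0864, 0.087], [0.4814, -0.0547, 0.087], [0.4633, -0.1659, 0.087], [0.4426, -0.1708, 0.087], [0.4581, -0.1814, 0.087], [0.4478, -0.2358, 0.087], [0.5895, -0.2674, 0.087]]
[[0.4629, -0.049, 0.087], [0.6246, -0.0762, 0.087], [0.5927, -0.2694, 0.087], [0.4312, -0.2393, 0.087]] [0.16393882 0.19577967 0.16429577 0.1928519 ]
```

View pics/crop1.png

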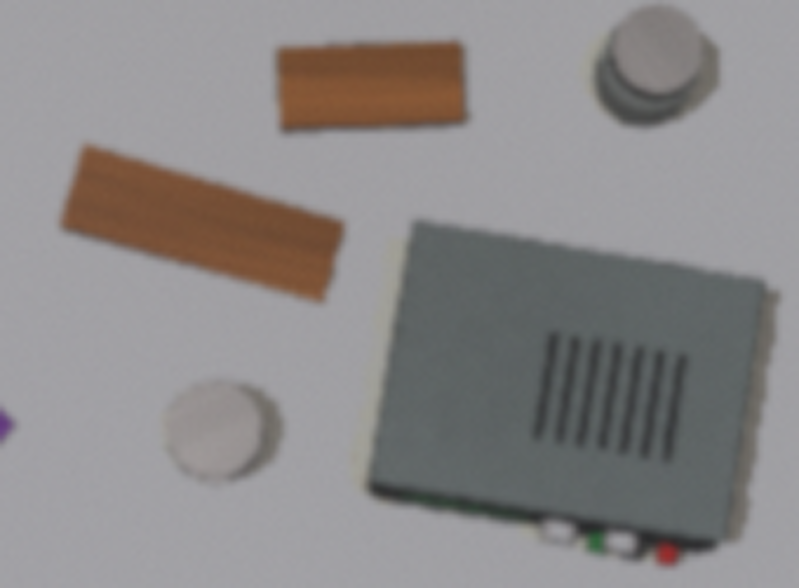

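View pics/crop2.png

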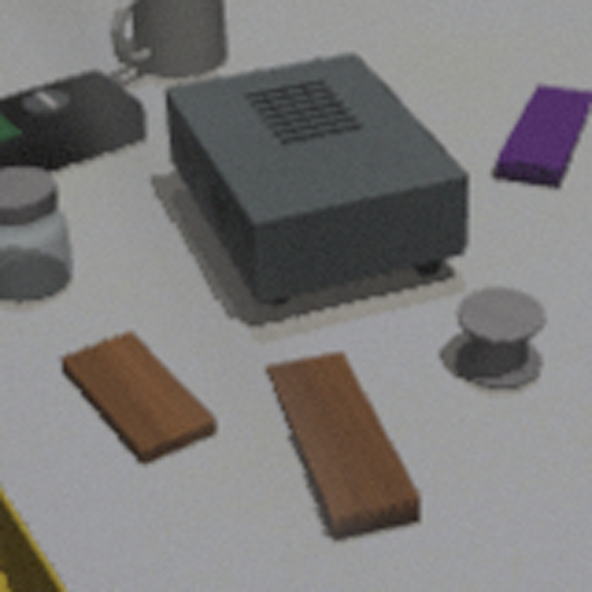

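The crops confirm it. The long brown piece is a taper with its thick butt away from the PSU, and its thin end points at the far-left foot. I'm moving above the spot behind the butt.

Emit:
drive_tool(
  translation=[
    [-36, -12.7, 0],
    [-36, -12.7, 0],
    [-36, -12.7, 0],
    [-36, -12.7, 0],
    [-36, -12.7, 0],
    [-36, -12.7, 0],
    [-36, -12.7, 0],
    [-36, -12.7, 0],
    [-36, -12.7, 0],
    [-36, -12.7, 0],
    [-36, -12.7, 0],
    [-36, -12.7, 0],
    [-36, -12.7, 0],
    [-36, -12.7, 0],
    [-36, -12.7, 0],
  ],
  turn=[
    [0, 0, 0],
    [0, 0, 0],
    [0, 0, 0],
    [0, 0, 0],
    [0, 0, 0],
    [0, 0, 0],
    [0, 0, 0],
    [0, 0, 0],
    [0, 0, 0],
    [0, 0, 0],
    [0, 0, 0],
    [0, 0, 0],
    [0, 0, 0],
    [0, 0, 0],
    [0, 0, 0],
  ],
  hand=[0.5, 0.5, 0.5, 0.5, 0.5, 0.5, 0.5, 0.5, 0.5, 0.5, 0.5, 0.5, 0.5, 0.5, 0.5],
)

```text
t: 1.5
position: [0.6747, 0.161, 0.2224]
ee_rot: [[-0.904, 0.427, -0.0], [0.427, 0.904, 0.0], [0.0, -0.0, -1.0]]
force: [0.7, 0.1, -0.5]
finger_gap: 0.0216
finger_force: 0.0
```

Emit:
drive_tool(
  translation=[
    [0, 0, 0],
    [0, 0, 0],
    [0, 0, 0],
    [0, 0, 0],
    [0, 0, 0],
    [0, 0, 0],
    [0, 0, 0],
    [0, 0, 0],
    [0, 0, 0],
    [0, 0, 0],
    [0, 0, 0],
    [0, 0, 0],
    [0, 0, 0],
    [0, 0, 0],
  ],
  turn=[
    [0, 0, 6.8],
    [0, 0, 6.8],
    [0, 0, 6.8],
    [0, 0, 6.8],
    [0, 0, 6.8],
    [0, 0, 6.8],
    [0, 0, 6.8],
    [0, 0, 6.8],
    [0, 0, 6.8],
    [0, 0, 6.8],
    [0, 0, 6.8],
    [0, 0, 6.8],
    [0, 0, 0],
    [0, 0, 0],
  ],
  hand=[0.5, 0.5, 0.5, 0.5, 0.5, 0.5, 0.5, 0.5, 0.5, 0.5, 0.5, 0.5, 0.5, 0.5],
)

```text
t: 2.67
position: [0.6736, 0.1625, 0.2223]
ee_rot: [[0.287, 0.958, -0.001], [0.958, -0.287, -0.0], [-0.0, -0.0, -1.0]]
force: [0.4, 0.2, 0.4]
finger_gap: 0.0216
finger_force: 0.0
```

```bash
python3 - <<'E'
from h import *
s=state();print(s['t'],s['position'],np.array(s['ee_rot']).round(3).tolist(),s['finger_gap'],s['force'])
c=cam('wrist');cv2.imwrite('pics/w1.png',cv2.resize(c['img'],(784,588)))
print(c['T'].round(3).tolist())
hsv=cv2.cvtColor(c['img'],cv2.COLOR_BGR2HSV);m=cv2.inRange(hsv,(3,90,40),(18,255,230))
for k in cv2.findContours(m,0,2)[0]:
    if cv2.contourArea(k)<400: continue
    b=cv2.boxPoints(cv2.minAreaRect(k));print((b*1.4).round().tolist(),ray(c,b,.01).round(4).tolist())
t=cam('top')
C=np.array([[413,222],[765,283],[720,540],[370,487]])/4.7+[205,125]
# near corners of top face ~ crop; use far/left edges only
P=ray(t,C,.087);print('psu',P.round(4).tolist(),np.linalg.norm(P-np.roll(P,-1,0),axis=1))
e=P[1]-P[0];e/=np.linalg.norm(e);y=-e;x=np.array([-e[1],e[0],0])
print('yaw',np.arctan2(x[1],x[0]));F=P[0]-.02*x-.02*y;print('corner_top',F)
W=np.array([[62,228],[85,146],[343,221],[325,302]])/4.7+[205,125]
B=ray(t,W[:2],.019);T=ray(t,W[2:],.003);b=B.mean(0);q=T.mean(0);d=(q-b)[:2];L=np.linalg.norm(d);d/=L
print('butt',b,'thin',q,L,d,'foot rel', (F-q)[:2]@d,(F-q)[:2]@[d[1],-d[0]])
E
```

```text
2.6667 [0.67356758 0.16253175 0.22231921] [[0.287, 0.958, -0.001], [0.958, -0.287, -0.0], [-0.0, -0.0, -1.0]] 0.021630066210022846 [0.37648609 0.17550423 0.35177023]
[[0.958, 0.279, 0.07, 0.693], [-0.288, 0.93, 0.231, 0.225], [-0.001, -0.241, 0.97, 0.384], [0.0, 0.0, 0.0, 1.0]]
[[358.0, 421.0], [420.0, 421.0], [420.0, 466.0], [358.0, 466.0]] [[0.6169, 0.0443, 0.01], [0.6646, 0.03, 0.01], [0.6535, -0.0099, 0.01], [0.6044, 0.0049, 0.01]]
[[684.0, 416.0], [762.0, 414.0], [763.0, 466.0], [685.0, 468.0]] [[0.8764, -0.0323, 0.01], [0.945, -0.0533, 0.01], [0.943, -0.1055, 0.01], [0.8718, -0.0825, 0.01]]
[[356.0, 315.0], [419.0, 315.0], [419.0, 372.0], [356.0, 372.0]] [[0.6417, 0.1303, 0.01], [0.6877, 0.1165, 0.01], [0.675, 0.0713, 0.01], [0.6275, 0.0856, 0.01]]
psu [[0.6253, -0.0757, 0.087], [0.5916, -0.2722, 0.087], [0.448, -0.2441, 0.087], [0.4772, -0.0514, 0.087]] [0.19937398 0.14624787 0.19491006 0.15010088]
yaw -0.17018371720292003
corner_top [ 0.60224002 -0.09198308  0.087     ]
butt [0.65928381 0.11966594 0.019     ] thin [ 0.61831709 -0.03290297  0.003     ] 0.15797323521528703 [-0.25932698 -0.96578958] foot rel 0.061228170259585456 0.00020599262355716646
```

View pics/w1.png

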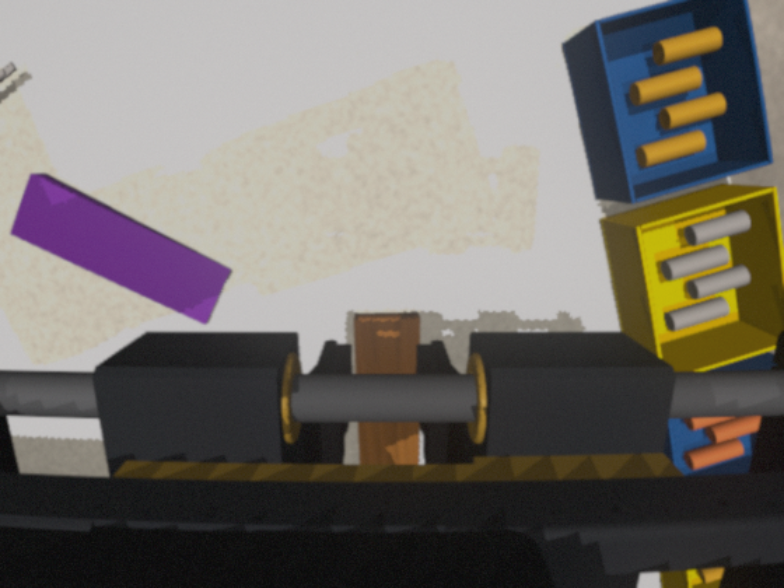

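Wrist view: the wedge's butt is at (387,315), centred between the fingers with its sides parallel to the tool. So I go straight down behind it.

Emit:
drive_tool(
  translation=[
    [0, 0, 36],
    [0, 0, 36],
    [0, 0, 36],
    [0, 0, 36],
    [0, 0, 36],
    [0, 0, 15],
    [0, 0, 10],
    [0, 0, 8],
    [0, 0, 0],
    [0, 0, 0],
  ],
  turn=[
    [0, 0, -1.2],
    [0, 0, 0],
    [0, 0, 0],
    [0, 0, 0],
    [0, 0, 0],
    [0, 0, 0],
    [0, 0, 0],
    [0, 0, 0],
    [0, 0, 0],
    [0, 0, 0],
  ],
  hand=[0.6, 0.6, 0.6, 0.6, 0.6, 0.6, 0.6, 0.6, 0.6, 0.6],
)

```text
t: 3.6
position: [0.6751, 0.1627, 0.0111]
ee_rot: [[0.27, 0.963, 0.003], [0.963, -0.27, 0.0], [0.001, 0.003, -1.0]]
force: [0.5, -0.3, -0.4]
finger_gap: 0.0172
finger_force: 0.0
```

Emit:
drive_tool(
  translation=[
    [-6, 0, 0],
    [-6, 0, 0],
    [-6, 0, 0],
    [-4, 0, 0],
    [-4, 0, 0],
    [-4, 0, 0],
    [-4, 0, 0],
    [-4, 0, 0],
    [-4, 0, 0],
    [-4, 0, 0],
    [-4, 0, 0],
    [-4, 0, 0],
    [-4, 0, 0],
    [-4, 0, 0],
    [-4, 0, 0],
    [0, 0, 0],
  ],
  turn=[
    [0, 0, 0],
    [0, 0, 0],
    [0, 0, 0],
    [0, 0, 0],
    [0, 0, 0],
    [0, 0, 0],
    [0, 0, 0],
    [0, 0, 0],
    [0, 0, 0],
    [0, 0, 0],
    [0, 0, 0],
    [0, 0, 0],
    [0, 0, 0],
    [0, 0, 0],
    [0, 0, 0],
    [0, 0, 0],
  ],
  hand=[0.6, 0.6, 0.6, 0.6, 0.6, 0.6, 0.6, 0.6, 0.6, 0.6, 0.6, 0.6, 0.6, 0.6, 0.6, 0.6],
)

```text
t: 4.93
position: [0.6556, 0.0981, 0.0095]
ee_rot: [[0.27, 0.963, -0.001], [0.963, -0.27, -0.0], [-0.001, -0.0, -1.0]]
force: [0.3, -0.1, -0.4]
finger_gap: 0.0173
finger_force: 0.0
```

```bash
python3 - <<'E'
from h import *
t=cam('top')
cv2.imwrite('pics/t2.png',cv2.resize(t['img'][100:270,190:390],None,fx=3.5,fy=3.5,interpolation=cv2.INTER_CUBIC))
print(state()['force'],state()['position'])
E
```

```text
[ 0.22696678 -0.10114257  0.392939  ] [0.65572596 0.09842529 0.00948501]
```

View pics/t2.png

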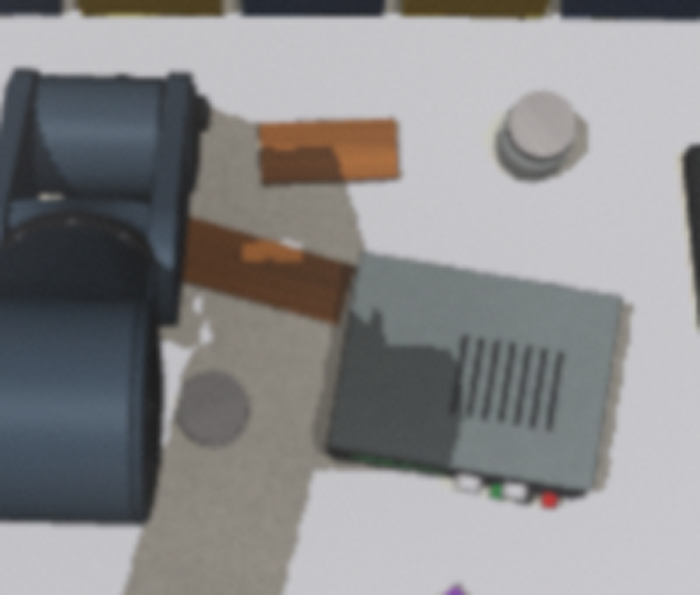

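The wedge slides straight, with its thin end now at (350,293), entering below the far-left corner. The other things haven't moved. I'll push on carefully.

Emit:
drive_tool(
  translation=[
    [-4, 0, 0],
    [-4, 0, 0],
    [-4, 0, 0],
    [-4, 0, 0],
    [-4, 0, 0],
    [-4, 0, 0],
    [-4, 0, 0],
    [0, 0, 0],
  ],
  turn=[
    [0, 0, 0],
    [0, 0, 0],
    [0, 0, 0],
    [0, 0, 0],
    [0, 0, 0],
    [0, 0, 0],
    [0, 0, 0],
    [0, 0, 0],
  ],
  hand=[0.6, 0.6, 0.6, 0.6, 0.6, 0.6, 0.6, 0.6],
)

```text
t: 5.65
position: [0.6481, 0.0711, 0.0095]
ee_rot: [[0.271, 0.963, -0.0], [0.963, -0.271, -0.0], [-0.0, -0.0, -1.0]]
force: [-0.3, 0.9, 0.1]
finger_gap: 0.0176
finger_force: 0.0
```

Emit:
drive_tool(
  translation=[
    [-2, 0, 0],
    [-2, 0, 0],
    [-2, 0, 0],
    [-2, 0, 0],
  ],
  turn=[
    [0, 0, 0],
    [0, 0, 0],
    [0, 0, 0],
    [0, 0, 0],
  ],
  hand=[0.6, 0.6, 0.6, 0.6],
)

```text
t: 5.98
position: [0.6462, 0.0643, 0.0096]
ee_rot: [[0.27, 0.963, 0.0], [0.963, -0.27, 0.0], [0.0, 0.0, -1.0]]
force: [0.1, 0.3, 0.7]
finger_gap: 0.0175
finger_force: 0.2
```

Emit:
drive_tool(
  translation=[
    [-1.5, 0, 0],
    [-1.5, 0, 0],
    [-1.5, 0, 0],
    [-1.5, 0, 0],
  ],
  turn=[
    [0, 0, 0],
    [0, 0, 0],
    [0, 0, 0],
    [0, 0, 0],
  ],
  hand=[0.6, 0.6, 0.6, 0.6],
)

```text
t: 6.32
position: [0.6445, 0.0585, 0.0095]
ee_rot: [[0.27, 0.963, -0.0], [0.963, -0.27, 0.0], [0.0, -0.0, -1.0]]
force: [0.9, 0.3, 0.2]
finger_gap: 0.0174
finger_force: 0.2
```

Emit:
drive_tool(
  translation=[
    [-1, 0, 0],
    [-1, 0, 0],
    [-1, 0, 0],
  ],
  turn=[
    [0, 0, 0],
    [0, 0, 0],
    [0, 0, 0],
  ],
  hand=[0.6, 0.6, 0.6],
)

```text
t: 6.57
position: [0.6437, 0.0556, 0.0095]
ee_rot: [[0.27, 0.963, -0.0], [0.963, -0.27, 0.0], [0.0, -0.0, -1.0]]
force: [0.5, 0.8, 0.3]
finger_gap: 0.0173
finger_force: 0.2
```

Emit:
drive_tool(
  translation=[
    [-1, 0, 0],
    [-1, 0, 0],
    [-1, 0, 0],
  ],
  turn=[
    [0, 0, 0],
    [0, 0, 0],
    [0, 0, 0],
  ],
  hand=[0.6, 0.6, 0.6],
)

```text
t: 6.82
position: [0.643, 0.0527, 0.0095]
ee_rot: [[0.27, 0.963, 0.0], [0.963, -0.27, 0.0], [0.0, 0.0, -1.0]]
force: [1.1, 1.1, -0.3]
finger_gap: 0.0172
finger_force: 0.3
```

Emit:
drive_tool(
  translation=[
    [-1, 0, 0],
    [-1, 0, 0],
    [-1, 0, 0],
  ],
  turn=[
    [0, 0, 0],
    [0, 0, 0],
    [0, 0, 0],
  ],
  hand=[0.6, 0.6, 0.6],
)

```text
t: 7.07
position: [0.6422, 0.0501, 0.0096]
ee_rot: [[0.27, 0.963, 0.0], [0.963, -0.27, 0.0], [0.001, 0.0, -1.0]]
force: [0.9, 2.3, -0.3]
finger_gap: 0.0173
finger_force: 1.1
```

Emit:
drive_tool(
  translation=[
    [-0.5, 0, 0],
    [-0.5, 0, 0],
    [0, 0, 0],
  ],
  turn=[
    [0, 0, 0],
    [0, 0, 0],
    [0, 0, 0],
  ],
  hand=[0.6, 0.6, 0.6],
)

```text
t: 7.32
position: [0.642, 0.0492, 0.0096]
ee_rot: [[0.27, 0.963, 0.0], [0.963, -0.27, 0.0], [0.0, 0.0, -1.0]]
force: [1.6, 2.8, 0.3]
finger_gap: 0.0175
finger_force: 1.3
```

Emit:
drive_tool(
  translation=[
    [-0.5, 0, 0],
    [-0.5, 0, 0],
    [0, 0, 0],
  ],
  turn=[
    [0, 0, 0],
    [0, 0, 0],
    [0, 0, 0],
  ],
  hand=[0.6, 0.6, 0.6],
)

```text
t: 7.57
position: [0.6417, 0.0482, 0.0096]
ee_rot: [[0.27, 0.963, 0.0], [0.963, -0.27, 0.0], [0.0, 0.0, -1.0]]
force: [0.6, 3.5, 0.0]
finger_gap: 0.0171
finger_force: 1.7
```

Emit:
drive_tool(
  translation=[
    [-0.5, 0, 0],
    [-0.5, 0, 0],
    [0, 0, 0],
  ],
  turn=[
    [0, 0, 0],
    [0, 0, 0],
    [0, 0, 0],
  ],
  hand=[0.6, 0.6, 0.6],
)

```text
t: 7.82
position: [0.6414, 0.0472, 0.0096]
ee_rot: [[0.27, 0.963, 0.0], [0.963, -0.27, 0.0], [0.0, 0.0, -1.0]]
force: [0.6, 4.6, -0.5]
finger_gap: 0.0176
finger_force: 2.1
```

```bash
python3 - <<'E'
from h import *
c=cam('scene');new=cv2.resize(c['img'][140:300,160:320],None,fx=3.7,fy=3.7,interpolation=cv2.INTER_CUBIC)
cv2.imwrite('pics/s3.png',new)
old=cv2.imread('pics/crop2.png')
f=lambda i,r:cv2.Canny(cv2.cvtColor(i,6),30,80)[r].astype(np.float32)
for n,r in {'top':np.s_[50:310,150:480],'spool':np.s_[270:400,430:560]}.items():
    print(n,np.array(cv2.phaseCorrelate(cv2.GaussianBlur(f(old,r),(9,9),0),cv2.GaussianBlur(f(new,r),(9,9),0))[0])/3.7)
s=state();print(s['t'],s['force'])
E
```

```text
top [0.01436033 0.04760932]
spool [16.12157662 -0.03785288]
7.8667 [-0.20788722  3.35801742  0.14886947]
```

View pics/s3.png

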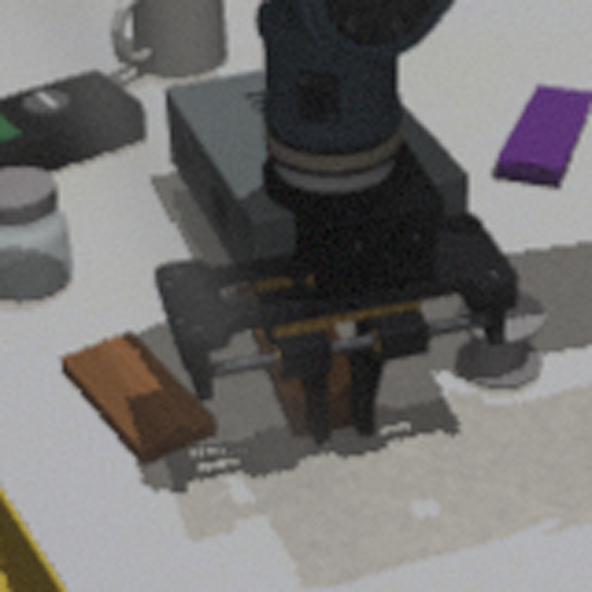

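The wedge is under the far-left foot at around (280,310). The PSU's edges have shifted less than 0.05 px and the neighbours are where they were. One more small nudge will show whether it is firmly snug.

Emit:
drive_tool(
  translation=[
    [-0.5, 0, 0],
    [-0.5, 0, 0],
    [0, 0, 0],
    [0, 0, 0],
  ],
  turn=[
    [0, 0, 0],
    [0, 0, 0],
    [0, 0, 0],
    [0, 0, 0],
  ],
  hand=[0.6, 0.6, 0.6, 0.6],
)

```text
t: 8.2
position: [0.6412, 0.0462, 0.0096]
ee_rot: [[0.27, 0.963, 0.0], [0.963, -0.27, 0.0], [0.0, 0.0, -1.0]]
force: [1.2, 5.7, -0.8]
finger_gap: 0.0172
finger_force: 2.5
```

Snug at 5.8 N. Next I back off, rise, close the fingers and go over the corner.

Emit:
drive_tool(
  translation=[
    [3, 0, 0],
    [8, 0, 0],
    [12, 0, 0],
    [7, 0, 0],
    [0, 0, -30],
    [0, 0, -40],
    [0, 0, -40],
    [0, 0, -20],
    [-20, 0, 0],
    [-25, 0, 0],
    [-25, 0, 0],
    [-25, 0, 0],
    [-25, 0, 0],
    [-25, 0, 0],
    [-15, 0, 0],
    [-13.5, 0, 0],
    [0, 0, 0],
    [0, 0, 0],
  ],
  turn=[
    [0, 0, 0],
    [0, 0, 0],
    [0, 0, 0],
    [0, 0, 0],
    [0, 0, 0],
    [0, 0, 0],
    [0, 0, 0],
    [0, 0, 0],
    [0, 0, 0],
    [0, 0, 0],
    [0, 0, 0],
    [0, 0, 0],
    [0, 0, 0],
    [0, 0, 0],
    [0, 0, 0],
    [0, 0, 0],
    [0, 0, 0],
    [0, 0, 0],
  ],
  hand=[0.6, 0.6, 0.6, 0.6, 1, 1, 1, 1, 1, 1, 1, 1, 1, 1, 1, 1, 1, 1],
)

```text
t: 9.7
position: [0.6025, -0.092, 0.1396]
ee_rot: [[0.271, 0.963, 0.0], [0.963, -0.271, 0.001], [0.001, -0.0, -1.0]]
force: [0.5, -0.2, -0.4]
finger_gap: 0.0004
finger_force: 0.0
```

```bash
python3 - <<'E'
from h import *
s=state();print(s['t'],s['position'],s['force'],s['finger_gap'])
c=cam('scene');cv2.imwrite('pics/s4.png',cv2.resize(c['img'][140:300,160:320],None,fx=3.7,fy=3.7,interpolation=cv2.INTER_CUBIC))
p=np.array(s['position']);print('tcp px in crop',(proj(c,[p,[p[0],p[1],.087],[.6022,-.092,.087],[.6253,-.0757,.087]])-[160,140])*3.7)
E
```

```text
9.7 [ 0.60250613 -0.09199488  0.13957588] [ 0.48276312 -0.23717    -0.3964106 ] 0.0003931236896330432
tcp px in crop [[269.64504067 121.97489019]
 [273.10781054 194.217768  ]
 [273.52186164 194.07983518]
 [254.0349791  215.84614363]]
```

View pics/s4.png

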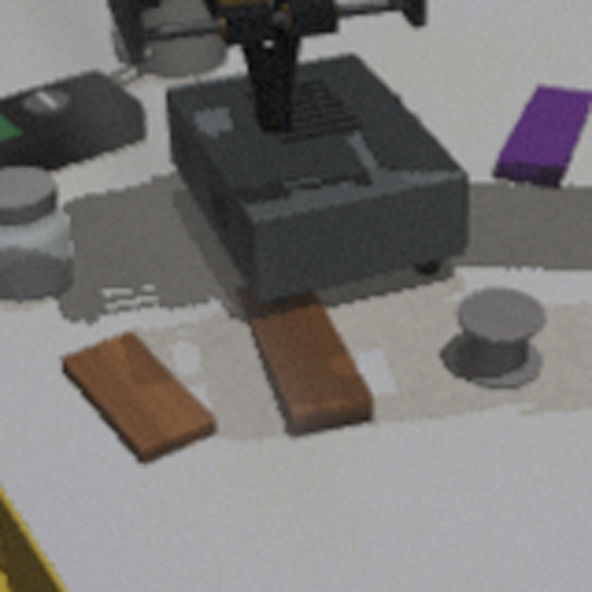

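The wedge stayed under the far-left foot (280,300), and the case corner at (254,216) matches my estimate. Pressing now.

Emit:
drive_tool(
  translation=[
    [0, 0, 20],
    [0, 0, 20],
    [0, 0, 6],
    [0, 0, 2],
    [0, 0, 2],
    [0, 0, 1],
    [0, 0, 0],
  ],
  turn=[
    [0, 0, 0],
    [0, 0, 0],
    [0, 0, 0],
    [0, 0, 0],
    [0, 0, 0],
    [0, 0, 0],
    [0, 0, 0],
  ],
  hand=[1, 1, 1, 1, 1, 1, 1],
)

```text
t: 10.33
position: [0.603, -0.092, 0.0892]
ee_rot: [[0.269, 0.963, 0.001], [0.963, -0.269, -0.0], [-0.0, 0.001, -1.0]]
force: [-0.5, 0.1, -0.8]
finger_gap: 0.0005
finger_force: 0.0
```

Emit:
drive_tool(
  translation=[
    [0, 0, 0.7],
    [0, 0, 0.7],
    [0, 0, 0.6],
    [0, 0, 0],
  ],
  turn=[
    [0, 0, 0],
    [0, 0, 0],
    [0, 0, 0],
    [0, 0, 0],
  ],
  hand=[1, 1, 1, 1],
)

```text
t: 10.67
position: [0.6027, -0.0923, 0.0872]
ee_rot: [[0.27, 0.963, 0.001], [0.963, -0.27, -0.0], [0.0, 0.001, -1.0]]
force: [0.3, 0.5, 1.4]
finger_gap: 0.0006
finger_force: 1.2
```

Emit:
drive_tool(
  translation=[
    [0, 0, 0.5],
    [0, 0, 0.5],
    [0, 0, 0],
  ],
  turn=[
    [0, 0, 0],
    [0, 0, 0],
    [0, 0, 0],
  ],
  hand=[1, 1, 1],
)

```text
t: 10.92
position: [0.6028, -0.0923, 0.087]
ee_rot: [[0.27, 0.963, 0.001], [0.963, -0.27, -0.0], [-0.0, 0.001, -1.0]]
force: [-1.8, -0.2, 8.2]
finger_gap: 0.0002
finger_force: 4.0
```

Emit:
drive_tool(
  translation=[
    [0, 0, 0.4],
    [0, 0, 0.4],
    [0, 0, 0],
    [0, 0, 0],
    [0, 0, 0],
    [0, 0, 0],
    [0, 0, 0],
    [0, 0, 0],
  ],
  turn=[
    [0, 0, 0],
    [0, 0, 0],
    [0, 0, 0],
    [0, 0, 0],
    [0, 0, 0],
    [0, 0, 0],
    [0, 0, 0],
    [0, 0, 0],
  ],
  hand=[1, 1, 1, 1, 1, 1, 1, 1],
)

```text
t: 11.58
position: [0.6029, -0.0923, 0.0869]
ee_rot: [[0.27, 0.963, 0.002], [0.963, -0.27, -0.001], [-0.0, 0.002, -1.0]]
force: [-2.2, 0.6, 11.8]
finger_gap: 0.0007
finger_force: 5.8
```

The press holds steady at about 12 N, and the top stays at 86.9 mm with no rocking. I'm handing in while pressing.

Emit:
drive_tool(
  translation=[
    [0, 0, 0],
    [0, 0, 0],
    [0, 0, 0],
    [0, 0, 0],
    [0, 0, 0],
    [0, 0, 0],
    [0, 0, 0],
    [0, 0, 0],
    [0, 0, 0],
    [0, 0, 0],
    [0, 0, 0],
    [0, 0, 0],
  ],
  turn=[
    [0, 0, 0],
    [0, 0, 0],
    [0, 0, 0],
    [0, 0, 0],
    [0, 0, 0],
    [0, 0, 0],
    [0, 0, 0],
    [0, 0, 0],
    [0, 0, 0],
    [0, 0, 0],
    [0, 0, 0],
    [0, 0, 0],
  ],
  hand=[1, 1, 1, 1, 1, 1, 1, 1, 1, 1, 1, 1],
)

```text
t: 12.58
position: [0.6029, -0.0923, 0.0869]
ee_rot: [[0.27, 0.963, 0.002], [0.963, -0.27, -0.001], [-0.0, 0.002, -1.0]]
force: [-2.5, 1.3, 11.1]
finger_gap: 0.0005
finger_force: 5.8
```

```bash
python3 -c "
from station import state,job
s=state();print(s['force'],s['position']);print(job.close_job())"
```

```text
[-2.53421141  1.28405153 11.11203807] [ 0.60287725 -0.09226843  0.08690957]
the job is handed in; nothing more can be done
None
```

The wedge is snug under the far left foot (last push about 5.8 N), the case top held level at 86.9 mm under a steady press of about 11 N over that foot, and I handed the job in while still pressing, at about 12.6 s; no verdict came back.

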